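# Hold the coffee tamper on the tamping gauge in the green

## Task

Pick up the coffee tamper, stand it squarely inside the rim of the spring-loaded dish of the tamping gauge, and only then press it straight down, smoothly, until the gauge's blue pointer is in the green band (about 8 mm down), without ever running on into the red band below. Keep it there for at least two seconds and finish while the gripper is still pressing the tamper: do not let go or lift at the end. Push on the tamper only, not on the gauge, and leave the milk jug, cup lids, chocolate box and chocolate bar where they stand.

Things in the scene. Friction and masses are not known exactly. Their poses are not given: they have to be found in the camera images.
- tamper: coffee tamper, 82 mm tall, loose, standing upright on the worktop: round steel base 58 mm across (lowest 26 mm), above it a round wooden grip about 36 mm across at its widest, 26 to 82 mm up. Can be gripped from above, TCP 60 mm above the origin. 0.34 to 0.55 kg. Origin: centre of the underside; z up.
- gauge: tamping gauge, fixed to the worktop, left or right of the tamper: dark round base 120 mm across, 26 mm high, with a neck that guides an aluminium dish. Origin: centre of its underside; z up, yaw varies. On its -y side, 66 mm from the axis, a white scale post (8 x 20 mm, top 86 mm up) has a green band and below it a red band on its -x face.
- plate_seat (a point): centre of the dish's inner floor (moves with the dish; 70 mm above the worktop at rest); z up. The floor is 70 mm across; the rim stands 9 mm above it, 84 mm across outside, so the tamper's base has 6 mm to spare all round. A thin blue pointer sticks out of the dish to the gauge's -y at floor height, in front of the scale post.
- green_band (a point): middle of the green band on the scale post's face, 62 mm above the worktop; the band is 6 mm high (59 to 65 mm). The red band lies 53.5 to 56.5 mm above the worktop.
- gauge_plate (a joint): how far the dish is pressed down, m: 0 at rest, 0.016 at the bottom stop. Spring: 7 N to start moving (more than the tamper's weight), plus 0.9 N per mm: about 14 N at 8 mm, of which the tamper's weight gives 3 to 5 N; it springs back up. Green band: 0.005 to 0.011; red from 0.0135.
- milk_jug: white milk jug, 72x107x97 mm, loose bystander on the left. Origin: centre of its underside.
- cup_lids: stack of black cup lids, 84 mm across, 49 mm high, loose bystander on the left. Origin: centre of its underside.
- box_d2: orange and cream chocolate box, 66x92x108 mm, loose bystander on the right, near the tall shop shelves that stand beyond the worktop's right end (y below -0.55; keep the arm clear of them). Origin: centre of its underside.
- bar_1: purple chocolate bar lying flat, 158x78x10 mm, loose bystander on the right. Origin: centre of its underside.
Mind the look-alikes: they are no part of the job. Leave any purple or turquoise look-alike of the tamper alone.

How it is judged:
On the way, in this order (a step that is already met when the one before it is completed fails the run):
1. the tamper is lifted clear of the worktop by the gripper (height (world z) of tamper above 0.03 m and contact force between the fingers and tamper above 1 N), for 0.1 s.
2. the tamper stands squarely on the dish's floor, before the dish is pressed into the green (horizontal distance between tamper and plate_seat below 0.009 m and angle between tamper's own z axis and vertical below 0.12 rad and z of tamper in the frame of plate_seat below 0.004 m and contact force between tamper and gauge above 0.5 N and value of joint gauge_plate below 0.005 m), for 0.1 s.
3. the tamper is pressed down and the pointer stays in the green band for two seconds (horizontal distance between tamper and plate_seat below 0.009 m and angle between tamper's own z axis and vertical below 0.12 rad and z of tamper in the frame of plate_seat below 0.004 m and value of joint gauge_plate between 0.005 and 0.011 m and contact force between the fingers and tamper above 3 N), for 2 s.
At the end, for the whole second after the job is handed in: Gripper still on the tamper (over 3 N), tamper pressing the dish (over 7 N); dish at rest 5 to 11 mm down (pointer in the green); tamper upright within 0.12 rad, within 9 mm of the dish centre and within 4 mm of its floor; the robot touches no part of the gauge (all of step 3 and contact force between tamper and gauge above 7 N and contact force between each of the arm, the fingers and gauge below 0.5 N and velocity of joint gauge_plate between -0.005 and 0.005 m/s); the arm keeps its last pose, push and grip.
It fails at once if the dish is pressed into the red band (13.5 mm or more) (value of joint gauge_plate above 0.0135 m).
It fails at once if the robot pushes on the gauge itself (contact force between any of the arm, the fingers and gauge above 3 N).
It fails at once if the milk jug, cup lids, chocolate box or chocolate bar is displaced by more than 30 mm (distance of any of milk_jug, cup_lids, box_d2, bar_1 from where it was at the start of the episode above 0.03 m).
It also fails if it takes over 51 s, if anything falls off the work surface, if the arm or the gripper's body presses on something with over 40 N, if the wrist force passes 120 N, or if a joint passes its speed limit or range.

## Robot

A 6-joint arm with a two-finger parallel gripper is mounted at the origin on a cart in front of the work surface, level with it; the furniture and walls round the work are solid. World frame = base frame: x ahead of the robot, y to its left, z up, the work surface at z = 0. Lengths are in m, angles in rad, forces in N, time in s.
With the tool pointing down it reaches from about 0.35 to 0.875 m from the base axis. Payload 15.5 kg.
Tool frame: the origin (TCP) lies between the finger pads, 19 mm behind the fingertips; this is the grasp point; z points along the fingers, y is the line along which they close (so a half turn about z gives the same grasp; the last joint's range is limited). The gripper opens to 85 mm and grips with 20 to 120 N. Pads are 22 mm wide; open, the fingers measure 114 mm over their backs; the gripper's body (76 mm by 85 mm) begins 54 mm behind the grasp point. The pads swing forward as they close: fully open they stand 13 mm farther back than shut.
Start: joints at [1.006, 0.494, 1.345, -0, 1.302, -0.096], TCP at [0.283, 0.557, 0.25] pointing down, gripper open.
Joint ranges: [-2.91, 2.91], [-0.82, 2.16], [0.22, 2.67], [-1.22, 4.37], [0.12, 2.79], [-3.08, 3.08]. Speed limits (rad/s): [1.89, 1.89, 2.57, 3.01, 3.01, 3.01].

## Interface

Orientations are given as a unit quaternion [x, y, z, w].
In Python, from cell import * gives the robot as it stands. The module is installed in compiled form; this text tells all that it offers. Calls block until the motion is done:
- movep(position, orientation): joint-space move of the TCP to a pose.
- move_l(position, max_speed=0.15, frame=None, f_stop=None): straight line of the TCP; frame=None keeps the orientation; max_speed is the mean speed in m/s. With f_stop (N) it stops when the force on the tool has changed by that much, and returns True; else False.
- movej(angles): joint-space move.
- open_gripper() and close(effort=None): open the fingers fully, or close them until they stop; effort is the grip in N (None keeps the last).
- wait(seconds).
- ik(position, orientation): joint angles nearest the present ones, or None.
- observe(): the state.
- snapshot(name): name is "side" or "top" or "wrist"; returns a dict with "pixels" (384x512x3 uint8, blue, green, red), "fov_y" (degrees; the focal length in pixels is half the picture's height over the tangent of half this angle, whatever the lens; pixels are square), "cx", "cy" (the principal point, pixels), "pose" (4x4, takes a point from camera to world coordinates); the wrist camera has in their place "T_tool_cam" (4x4, takes a point from camera to tool coordinates, whose origin is the TCP and whose axes are the flange's). Camera axes: x right, y down, z forward; pixel columns grow to the right and rows downward; lengths in m; the calibration is good to about 2 mm. The wrist camera is an equidistant fisheye: a pixel r from the principal point sees the ray r / f radians off the axis. A picture is of the moment at which its call begins: read the wrist's pose just before it. There is no depth.
A pose or a line that the arm cannot do raises Unreachable and nothing moves.
- job_done(): hands the job in; it is judged then, once.
The state is a dict: "time_s": time; "joints": joint angles; "qvel": joint speeds; "joint_efforts": joint torques, N m; "tcp_pos": TCP position; "tool_rot": TCP orientation; "wrist_force": force on the tool from outside, world axes, zero at the start; "moment": the same for the moment, N m; "grip_width": opening from 0.0 (shut) to 1.0 (fully open); "grasp_force": force on a finger pad.
Only numpy, scipy, OpenCV 4.12 (cv2) and the standard library are available. Lean on these libraries where they do the work, as an engineer would, in place of code of your own. Each camera call takes 0.05 s, during which the arm holds its last target. There are 200 camera calls.

## Working session

There is one attempt and no reset: what is moved stays moved. The work goes in short steps, each a Python script; the robot and the scene stay as the last script left them, time stands still between calls to the robot, and variables do not carry over. Pictures are saved under pics/ and viewed, at most 10 in all, crops included, and the job is handed in when it is done.

```bash
mkdir -p pics
python3 - <<'E'
from cell import *
import cv2,numpy as np,pickle
o=observe();print({k:np.round(v,3) for k,v in o.items()})
d={}
for n in("side","top"):
    s=snapshot(n);d[n]=s;cv2.imwrite(f"pics/{n}0.png",s["pixels"]);print(n,s["fov_y"],s["cx"],s["cy"],np.round(s["pose"],3).tolist())
pickle.dump(d,open("s0.pkl","wb"))
E
```

```text
{'time_s': np.float64(0.0), 'joints': array([ 1.005,  0.494,  1.346, -0.   ,  1.302, -0.095]), 'qvel': array([ 0.002, -0.   ,  0.   ,  0.001,  0.   ,  0.001]), 'joint_efforts': array([ 0.0000e+00, -8.8216e+01, -3.8387e+01, -0.0000e+00,  1.0000e-02,
        0.0000e+00]), 'tcp_pos': array([0.283, 0.557, 0.249]), 'tool_rot': array([ 0.233,  0.973, -0.001, -0.   ]), 'wrist_force': array([-0.384, -0.583, -0.72 ]), 'moment': array([-0.031, -0.068, -0.009]), 'grasp_force': np.float64(0.0), 'grip_width': np.float64(1.003)}
side 49.8317306533311 251.4309759949921 186.03975484882662 [[0.843, -0.265, 0.469, -0.032], [-0.538, -0.436, 0.721, -0.95], [0.013, -0.86, -0.51, 0.753], [0.0, 0.0, 0.0, 1.0]]
top 53.037284499292994 258.20682524286536 183.2297060876787 [[0.008, -0.976, 0.218, 0.284], [-1.0, -0.008, -0.002, 0.016], [0.004, -0.218, -0.976, 1.512], [0.0, 0.0, 0.0, 1.0]]
```

View pics/side0.png

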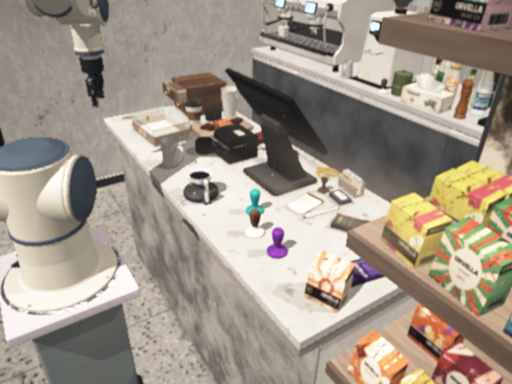

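View pics/top0.png

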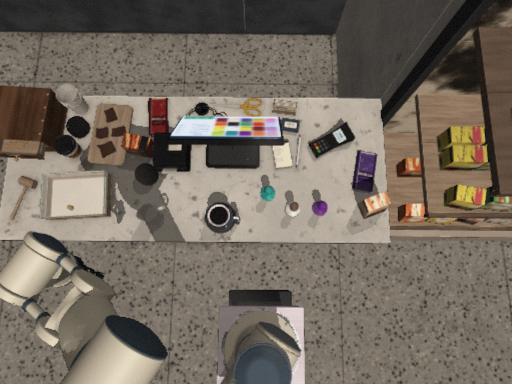

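Candidates for the tamper are brown/steel at side (255,222) / top (292,209), turquoise at side (255,200) / top (267,192), and purple at side (278,242) / top (320,208). The brown one fits the description. The gauge is at side (201,187) / top (219,216). I'll check this in a close crop and triangulate coarsely.

```bash
cat > h.py <<'E'
import numpy as np,cv2
def ray(s,u,v):
    f=s["pixels"].shape[0]/2/np.tan(np.radians(s["fov_y"]/2))
    d=np.array([(u-s["cx"])/f,(v-s["cy"])/f,1]);P=s["pose"]
    return P[:3,3],P[:3,:3]@(d/np.linalg.norm(d))
def wray(s,T,u,v):
    f=s["pixels"].shape[0]/2/np.tan(np.radians(s["fov_y"]/2))
    x,y=u-s["cx"],v-s["cy"];r=np.hypot(x,y)+1e-9;t=r/f
    P=T@s["T_tool_cam"]
    return P[:3,3],P[:3,:3]@np.array([x/r*np.sin(t),y/r*np.sin(t),np.cos(t)])
def wproj(s,T,p):
    f=s["pixels"].shape[0]/2/np.tan(np.radians(s["fov_y"]/2))
    c=np.linalg.inv(T@s["T_tool_cam"])@np.append(p,1)
    r=np.hypot(c[0],c[1]);t=np.arctan2(r,c[2])
    return np.array([s["cx"]+f*t*c[0]/r,s["cy"]+f*t*c[1]/r])
def tri(*rays):
    A=sum(np.eye(3)-np.outer(d,d) for o,d in rays);b=sum((np.eye(3)-np.outer(d,d))@o for o,d in rays)
    x=np.linalg.solve(A,b);return x,[np.linalg.norm((np.eye(3)-np.outer(d,d))@(x-o)) for o,d in rays]
def onz(r,z): o,d=r;return o+d*(z-o[2])/d[2]
def T_of(o):
    from scipy.spatial.transform import Rotation as R
    T=np.eye(4);T[:3,:3]=R.from_quat(o["tool_rot"]).as_matrix();T[:3,3]=o["tcp_pos"];return T
E
python3 - <<'E'
from h import *;import pickle
d=pickle.load(open("s0.pkl","rb"));S,T=d["side"],d["top"]
for n,a,b in(("tamper",(255,213),(293,207)),("turq",(255,192),(267,190)),("gauge dish",(201,179),(219,215))):
    print(n,tri(ray(S,*a),ray(T,*b)))
print(onz(ray(S,255,232),0.01))
a=cv2.resize(S["pixels"][165:265,165:305],None,fx=4,fy=4,interpolation=2);b=cv2.resize(T["pixels"][175:240,190:340],None,fx=3.7333,fy=3.7333,interpolation=2)
b=b[:, :560];b=np.pad(b,((0,0),(0,560-b.shape[1]),(0,0)))
c=np.vstack([a[:, :],b])[:600];cv2.imwrite("pics/crop.png",c)
E
```

```text
tamper (array([ 0.51748142, -0.12101605,  0.07088729]), [np.float64(0.003084679145479429), np.float64(0.003084679145479548)])
turq (array([ 0.58210643, -0.02222786,  0.07031303]), [np.float64(0.002682436493615226), np.float64(0.0026824364936153568)])
gauge dish (array([0.48486668, 0.16036908, 0.05766173]), [np.float64(0.001187340025962866), np.float64(0.0011873400259627223)])
[ 0.51574337 -0.13120706  0.01      ]
```

View pics/crop.png

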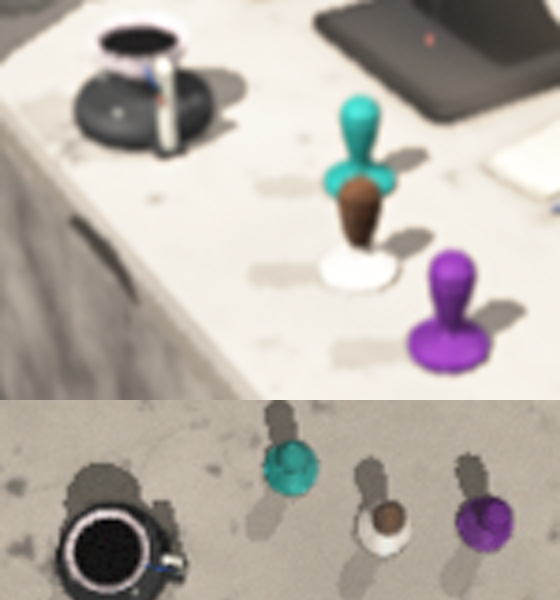

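The crop shows a brown wooden grip on a bright steel base (crop 360,230), with the turquoise and purple look-alikes beside it. The gauge is at crop (140,80) with its post facing world -y. Next come close wrist views.

Run:
```python
from cell import *
from h import *;import pickle
q=[2**-.5,2**-.5,0,0]
out=[]
def look(p):
    movep(p,q);wait(0.3);o=observe();s=snapshot("wrist");out.append((T_of(o),s,o));print(np.round(o["tcp_pos"],4),np.round(o["joints"],2),o["time_s"])
for p in([0.43,0.19,0.26],[0.43,0.08,0.26],[0.46,-0.07,0.24],[0.46,-0.16,0.24]): look(p)
s=out[0][1];print(s["fov_y"],s["cx"],s["cy"],np.round(s["T_tool_cam"],3).tolist())
pickle.dump(out,open("w.pkl","wb"))
cv2.imwrite("pics/w.png",cv2.resize(np.vstack([np.hstack([out[0][1]["pixels"],out[1][1]["pixels"]]),np.hstack([out[2][1]["pixels"],out[3][1]["pixels"]])]),(800,600),interpolation=3))
```

```text
[0.4299 0.1905 0.2599] [0.29 0.27 1.7  0.   1.18 0.29] 1.8667
[0.43   0.0807 0.26  ] [0.05 0.22 1.77 0.   1.16 0.05] 2.7333
[ 0.4601 -0.0692  0.2402] [-0.28  0.28  1.74  0.    1.12 -0.28] 3.75
[ 0.46   -0.1592  0.24  ] [-0.46  0.31  1.69  0.    1.14 -0.46] 4.55
65.70646984690485 255.00060772457422 187.89396399874252 [[-0.0, -0.962, -0.275, 0.069], [1.0, -0.0, -0.001, -0.001], [0.001, -0.275, 0.962, -0.124], [0.0, 0.0, 0.0, 1.0]]
```

View pics/w.png

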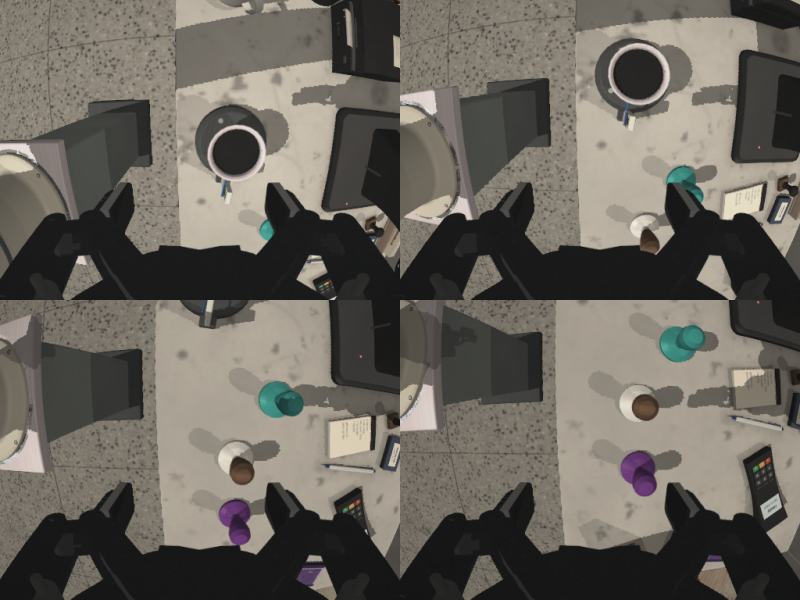

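Run:
```python
from h import *;import pickle
w=pickle.load(open("w.pkl","rb"))
C=[]
for i,(u,v,h) in enumerate([(303,195,60),(305,95,60),(303,195,60),(305,130,60)]):
    u0,v0=u-h-5,v-h+ (5 if i<2 else 0);im=w[i][1]["pixels"][max(v0,0):v0+100,u0:u0+133];print(i,u0,max(v0,0))
    C.append(cv2.resize(im,(399,300),interpolation=2))
cv2.imwrite("pics/w4.png",np.vstack([np.hstack(C[:2]),np.hstack(C[2:])]))
```

```text
0 238 140
1 240 40
2 238 135
3 240 70
```

View pics/w4.png

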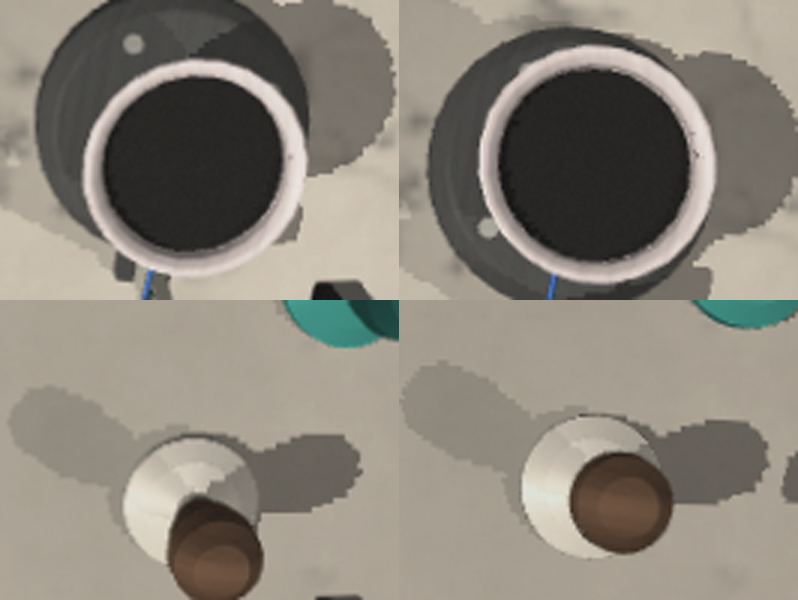

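The crops show the dish rim and its dark floor with the blue pointer (bottom), and the brown knob on the steel base. I read off the outlines' centres (crop scale 3) and triangulate.

Run:
```python
from h import *;import pickle
w=pickle.load(open("w.pkl","rb"))
org=[(238,140),(240,40),(238,135),(240,70)]
def R(i,c):
    u,v=[(a+.5)/3-.5+b for a,b in zip(c,org[i])];return wray(w[i][1],w[i][0],u,v)
for n,i,a,j,b,z in(("rim",0,(195,167.5),1,(197.5,163),.079),("floor",0,(192.5,163.5),1,(195,163.5),.07),("knob",2,(216,255),3,(222.5,202.5),.066),("base",2,(190,201),3,(194,186),.01),("ptr tip/near rim",0,(150,270),1,(154,277),.07)):
    r1,r2=R(i,a),R(j,b);x,e=tri(r1,r2);print(n,np.round(x,4),"gap",np.round(e[0],4),"at z",z,np.round(onz(r1,z),4),np.round(onz(r2,z),4))
```

```text
rim [0.4811 0.1628 0.0743] gap 0.0001 at z 0.079 [0.4804 0.1642 0.079 ] [0.4802 0.1626 0.079 ]
floor [0.481  0.1627 0.0693] gap 0.0 at z 0.07 [0.4809 0.163  0.07  ] [0.4808 0.1627 0.07  ]
knob [ 0.5189 -0.1214  0.0652] gap 0.0001 at z 0.066 [ 0.5188 -0.1211  0.066 ] [ 0.5186 -0.1213  0.066 ]
base [ 0.5187 -0.1214  0.0033] gap 0.0003 at z 0.01 [ 0.5173 -0.1191  0.01  ] [ 0.518  -0.1208  0.01  ]
ptr tip/near rim [0.466  0.1226 0.0759] gap 0.0002 at z 0.07 [0.4666 0.12   0.07  ] [0.4669 0.1221 0.07  ]
```

Both points check out: the floor at 0.069 m and the knob at 0.065 m match the text, with sub-mm ray gaps. Tamper axis is at (0.5187, -0.1213) and the dish at (0.481, 0.1628). Now I grasp and lift.

Run:
```python
from cell import *
from h import *;import pickle
q=[2**-.5,2**-.5,0,0]
def st(m):
    o=observe();print(m,round(float(o["time_s"]),2),np.round(o["tcp_pos"],4),"F",np.round(o["wrist_force"],2),"grip",round(float(o["grip_width"]),3),np.round(o["grasp_force"],1),"tilt",np.round(o["tool_rot"],3))
x,y=0.5188,-0.1213
movep([x,y,0.18],q);st("above")
print(move_l([x,y,0.060],0.08,f_stop=8));wait(.3);st("down")
close(70);wait(.4);st("closed")
print(move_l([x,y,0.09],0.05));wait(.3);st("lift30")
print(move_l([x,y,0.20],0.12));wait(.3);st("lift")
movep([0.481,0.1628,0.20],q);wait(.5);st("over")
o=observe();s=snapshot("wrist");S=snapshot("side");pickle.dump((T_of(o),s,S),open("w2.pkl","wb"))
cv2.imwrite("pics/over.png",np.hstack([cv2.resize(s["pixels"][150:384,150:380],(400,407),interpolation=2),cv2.resize(S["pixels"][110:212,150:250],(399,407),interpolation=2)]))
```

```text
above 5.06 [ 0.5188 -0.1205  0.1793] F [0.22 0.48 0.69] grip 1.002 0.0 tilt [ 0.707  0.708 -0.    -0.001]
False
down 7.01 [ 0.5189 -0.1213  0.0601] F [ 0.29 -0.09 -0.38] grip 0.998 0.0 tilt [0.707 0.707 0.    0.   ]
closed 7.96 [ 0.5189 -0.1213  0.0603] F [0.04 1.44 7.26] grip 0.363 68.5 tilt [0.707 0.707 0.    0.   ]
False
lift30 9.01 [ 0.5187 -0.1213  0.0898] F [-0.12 -0.1  -4.08] grip 0.364 69.6 tilt [ 0.707  0.707 -0.    -0.   ]
False
lift 10.38 [ 0.5187 -0.1212  0.1996] F [ 0.43 -0.3  -4.32] grip 0.367 69.6 tilt [ 0.707  0.707 -0.    -0.   ]
over 11.98 [0.4811 0.1626 0.2   ] F [ 0.44  0.71 -3.65] grip 0.365 69.6 tilt [0.707 0.707 0.    0.   ]
```

View pics/over.png

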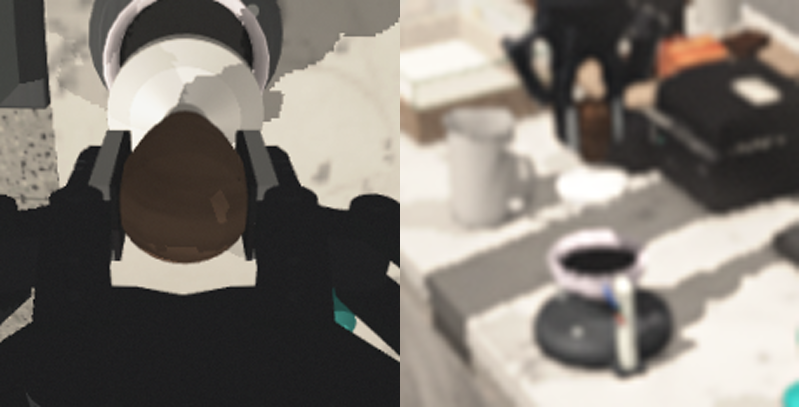

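The tamper hangs upright between the pads, its base above the dish (base edges at crop x 108 to 265, top y 33). I check the held base against its expected outline, then lower until contact.

```bash
cat > st.py <<'E'
from cell import *
from h import *
def st(m):
    o=observe();print(m,round(float(o["time_s"]),2),np.round(o["tcp_pos"],4),"F",np.round(o["wrist_force"],2),"M",np.round(o["moment"],2),"grip",round(float(o["grip_width"]),3),np.round(o["grasp_force"],1));return o
E
python3 - <<'E'
from st import *;import pickle,sys
T,s,S=pickle.load(open("w2.pkl","rb"))
a=np.linspace(0,2*np.pi,90)
for z in(.140,.15):
    P=np.array([wproj(s,T,[.481+.029*np.cos(t),.1628+.029*np.sin(t),z]) for t in a]);Q=(P-150)*[400/230,407/234]
    print(z,Q.min(0),Q.max(0))
ok=abs(Q[:,0].min()-108)<9 and abs(Q[:,0].max()-265)<9 and abs(Q[:,1].min()-33)<9
print(ok)
if not ok: sys.exit()
x,y=.481,.1628
move_l([x,y,.145],.06);wait(.4);st("pre")
print(move_l([x,y,.1275],.012,f_stop=3.5));wait(.4);st("contact")
E
```

```text
0.14 [109.30410962  33.27427661] [261.06492657 175.51843536]
0.15 [105.63807815  39.45513255] [264.96608431 187.70353924]
True
pre 13.55 [0.481  0.1628 0.1451] F [ 0.74  0.15 -4.24] M [0.03 0.01 0.04] grip 0.363 69.6
True
contact 15.07 [0.4808 0.1627 0.1297] F [4.44 0.62 3.29] M [ 0.06 -0.74 -0.06] grip 0.363 70.2
```

Contact came at TCP z 0.1297 (floor expected at 0.130, rim would be 0.139), with a side force Fx of 4.4 N. I look before pressing.

Run:
```python
from st import *
wait(.3);st("hold")
s=snapshot("wrist");S=snapshot("side")
cv2.imwrite("pics/seat.png",np.hstack([cv2.resize(s["pixels"][150:384,150:380],(400,407),interpolation=2),cv2.resize(S["pixels"][130:212,160:240],(397,407),interpolation=2)]))
```

```text
hold 15.38 [0.4806 0.1627 0.1296] F [4.73 0.08 2.04] M [ 0.09 -0.77  0.08] grip 0.367 70.2
```

View pics/seat.png

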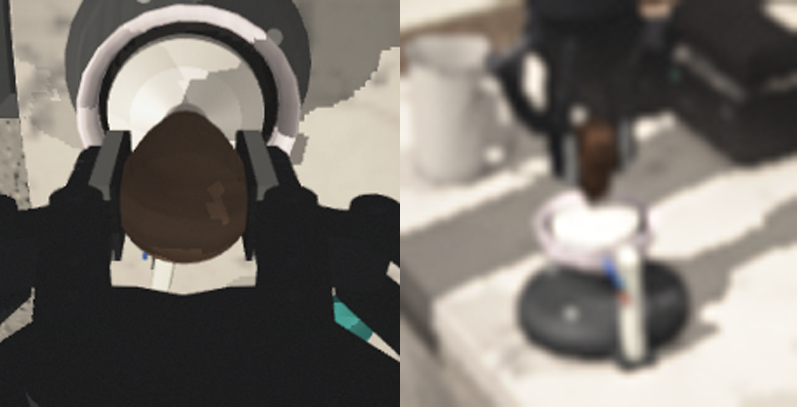

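The tamper base sits centred inside the rim with a dark gap all round, and the pointer has not moved. Now I press in smooth steps, cross-checking TCP travel against the spring force.

Run:
```python
from st import *
for z in(.1262,.1232):
    print(move_l([.481,.1628,z],.006));wait(.4)
    f=[observe()["wrist_force"][2] for _ in range(1)]
    o=st(z);d=.1297-o["tcp_pos"][2];print("travel mm",d*1e3,"spring mm",(o["wrist_force"][2]+4.2-7)/.9)
s=snapshot("wrist");S=snapshot("side")
cv2.imwrite("pics/press.png",np.hstack([cv2.resize(s["pixels"][150:384,150:380],(400,407),interpolation=2),cv2.resize(S["pixels"][165:206,180:220],(397,407),interpolation=2)]))
```

```text
False
0.1262 16.59 [0.4807 0.1628 0.1261] F [2.77 0.87 6.91] M [ 0.03 -0.27  0.01] grip 0.362 70.7
travel mm 3.5729033063579276 spring mm 4.572197033449782
False
0.1232 17.64 [0.4808 0.1628 0.1232] F [1.63 0.21 8.33] M [-0.02 -0.19 -0.01] grip 0.363 71.1
travel mm 6.4589588213167515 spring mm 6.143454000501762
```

View pics/press.png

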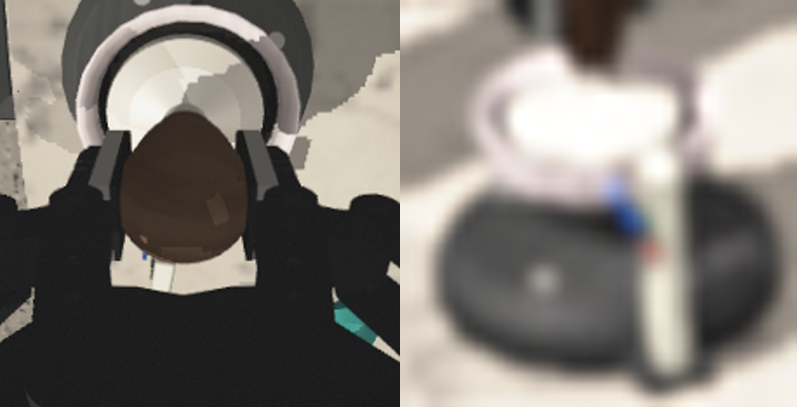

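Travel (6.5 mm) and spring force (6.1 mm) agree, there is no slip, and the pointer covers the green and sits above the red. I go the last 1.5 mm, hold, and check the force average.

Run:
```python
from st import *
print(move_l([.481,.1628,.1217],.005));f=[];z=[]
for _ in range(28):
    wait(.1);o=observe();f.append(o["wrist_force"][2]);z.append(o["tcp_pos"][2])
st("held");d1=(.1297-np.mean(z))*1e3;d2=(np.mean(f)+4.2-7)/.9;print("travel",d1,"spring",d2)
if 6.5<d1<9.5 and 6<d2<10.5: print(job_done())
```

```text
False
held 20.99 [0.4809 0.1628 0.1218] F [1.33 0.6  9.05] M [-0.04 -0.12  0.02] grip 0.368 71.3
travel 7.898539558589379 spring 7.347352614164898
the job is handed in; nothing more can be done
None
```

I handed the job in at about 21 s with the gripper still pressing the tamper, seated squarely in the dish; by TCP travel and spring force the dish is about 7.5–8 mm down, in the green band, and held there 2.8 s (no verdict was shown).

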